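# Hang the dongle caddy on the desk hook

### The arm

A 6-joint arm with a two-finger parallel gripper is mounted at the origin on a cart in front of the work surface, level with it; the furniture and walls round the work are solid. World frame = base frame: x ahead of the robot, y to its left, z up, the work surface at z = 0. Lengths are in m, angles in rad, forces in N, time in s.
With the tool pointing down it reaches from about 0.25 to 0.725 m from the base axis. Payload 4 kg.
Tool frame: the origin (TCP) lies at the very end of the fingers, on their centre line; the grasp point (between the pads) lies 19 mm behind it; z points along the fingers, y is the line along which they close (so a half turn about z gives the same grasp; the last joint's range is limited). The gripper opens to 85 mm and grips with 20 to 120 N. Pads are 22 mm wide; open, the fingers measure 114 mm over their backs; the gripper's body (76 mm by 85 mm) begins 54 mm behind the grasp point. The pads swing forward as they close: fully open they stand 13 mm farther back than shut.
Start: joints at [-1.117, 0.241, 0.005, 1.335, 0, 1.571], TCP at [0.219, -0.449, 0.211] pointing down, gripper open.
Joint ranges: [-2.72, 2.72], [-1.05, 1.87], [-1.09, 1.28], [-1.99, 2.15], [-1.42, 1.44], [-3.14, 3.14]. Speed limits (rad/s): [2.79, 2.79, 3.14, 3.14, 3.14, 3.14].

### API

Orientations are given as a unit quaternion [x, y, z, w].
In Python, from workcell import * gives the robot as it stands. The module is installed in compiled form; this text tells all that it offers.
- The arm moves only by the tool send_rows, never from a script. Its argument "steps" is text: rows parted by semicolons, each of 7 numbers parted by spaces: the opening, from -1 (shut) to 1 (fully open), then the shift along the world's x, y, z in m, then the turn, a rotation vector about the world's x, y, z in rad. A call has exactly 5 rows; each row shifts and turns the commanded pose from where the row before left it; what a row does not reach is not made up. A row lasts 1/12 s, in which the tool goes at most 41.7 mm and 7.16 degrees, less where a joint would pass 70% of its speed; a pose out of reach is approached as far as the arm can. A call is refused whole if a number of a shift passes 0.0417 or a number of a turn 0.125, either way. A call with a gripper value outside its range is refused whole. The fingers move at their own pace and stop on an object; the grip force is fixed at half the most. Time passes only in rows, so rows that do not move let the fingers close, or fill a call up. It gives the time, the measured TCP pose, the force, the opening and the grip force at its end, in the units of the state.
- get_obs(): the state, without advancing time (a new reading comes with each control period).
- camera(name): name is "scene" or "side" or "wrist"; returns a dict with "frame" (420x560x3 uint8, red, green, blue), "range_z" (420x560 float32, m along the optical axis (not along the pixel's ray), 0 where there is no reading), "camera_matrix" (3x3 intrinsics, pixels), "extrinsics" (4x4, takes a point from world to camera coordinates); the wrist camera has in their place "T_tool_cam" (4x4, takes a point from camera to tool coordinates, whose origin is the TCP and whose axes are the flange's). Camera axes: x right, y down, z forward; pixel columns grow to the right and rows downward; lengths in m; the calibration is good to about 2 mm. A picture is of the moment at which its call begins: read the wrist's pose just before it.
- job_done(): hands the job in; it is judged then, once.
The state is a dict: "clock": time; "joint_pos": joint angles; "joint_vel": joint speeds; "tau": joint torques, N m; "eef_pos": TCP position; "tool_rot": TCP orientation; "ft_force": force on the tool from outside, world axes, zero at the start; "ft_torque": the same for the moment, N m; "grip_width": finger opening in m; "grasp_force": force on a finger pad.
Only numpy, scipy, OpenCV 4.12 (cv2) and the standard library are available. Lean on these libraries where they do the work, as an engineer would, in place of code of your own. Each camera call takes 0.05 s, during which the arm holds its last target. There are 200 camera calls.

### The job

The brown screen-spray bottle is standing in the way in front of the hook stand: first stand it upright in the dark parts tray, next to the mint tin. Then hang the small white caddy by the middle of its wooden grip bar on the hook, so that it hangs freely and level with the receiver box and the memory stick still inside. Leave the tape measure and the mint tin where they are.

Things in the scene. Friction and masses are not known exactly. Their poses are not given: they have to be found in the camera images.
- hook_stand: Dark steel hook stand, fixed. Origin: foot of the post, at desk height. Disc foot 120 mm wide, 10 mm thick, centred at x = -25 mm. Post 12 mm thick at the origin, brass ball on top up to z = 175 mm. One hook, an 8 mm round bar, points from the post's top to the stand's own -x (roughly to the robot), dips to its seat, then turns up to a rubber tip 11 mm wide at x = -82 mm, top at z = 174 mm.
- hook_seat (a point): Lowest point of the hook's upper surface (stand x = -52 mm, z = 149 mm), where the caddy's bar is to rest; axes as the stand's: the hook's open end lies toward -x, 30 mm off and 25 mm higher, the post toward +x, 52 mm off.
- caddy: White open-topped caddy with dark slots, 70 (x) x 120 (y) mm, walls 45 mm high, 3 mm thick; 0.22 kg. Origin: centre of its underside, z up. Flat uprights (16 mm wide) at y = +-60 mm carry a straight wooden grip bar along y, 12 x 12 mm, its axis 120 mm above the underside; window below the bar 69 mm high, 118 mm long. Two black bands at +-10 mm mark where the hook goes; fingers fit beyond them.
- grip_bar (a point): Middle of the caddy's grip bar, on its axis (6 mm above the bar's underside); axes as the caddy's, y along the bar.
- dongle_box: Small black receiver box, 32 x 46 x 13 mm, loose in the caddy. Origin: centre of its underside.
- usb_stick: Blue memory stick, 18 x 57 x 8 mm, loose in the caddy. Origin: centre of its underside.
- screen_spray: Brown screen-spray bottle with a black dropper cap, standing before the open end of the hook; body 33 mm in diameter up to 65 mm, neck 24 mm wide up to 77 mm, narrow cap 13 mm wide up to 102 mm; 0.07 kg. Origin: centre of its underside, z up.
- parts_tray: Dark shallow tray, fixed to the desk, 92 (x) x 150 (y) mm, rim 16 mm high and 3 mm thick, floor 2 mm thick. Origin: centre of its underside. The half at -y is free; the mint tin lies in the half at +y.
- mint_tin: Green-lidded tin, 48 (x) x 62 (y) x 19 mm, lying in the parts tray; to be left there. Origin: centre of its underside.
- mug: White mug, 92 mm in diameter, 95 mm high, with a handle toward its -y (127 mm overall in y), standing beside the hook stand and stuck to the desk: an obstacle. Origin: underside, in the middle of the 127 mm length.
- tape_measure: Yellow tape measure, 38 (x) x 73 (y) x 60 mm, standing on the other side of the hook stand; to be left alone. Origin: underside, about its middle.
There are look-alikes about, which are no part of the job. Of the things that look like the screen_spray, take the one that is nearest to the robot's base at the start.

How it is judged:
By the outcome, as a careful person would: the job done as asked, in the order asked, and still so for the second after the job is handed in, with the robot touching nothing.
It also fails if it takes over 56 s, if anything falls off the work surface, if the arm or the gripper's body presses on something with over 40 N, if the wrist force passes 120 N, or if a joint passes its speed limit or range.

## Working session

There is one attempt and no reset: what is moved stays moved. The work goes in short steps, Python scripts to look and compute and a tool call to move; the robot and the scene stay as the last step left them, time stands still between calls to the robot, and variables do not carry over. Pictures are saved under pics/ and viewed, at most 10 in all, crops included, and the job is handed in when it is done.

Besides the shell and the picture viewer there is one more tool, called after "Emit:" as name(argument=value, ...) on one line, values as JSON. send_rows: Moves the arm, as the interface text tells. Its arguments: {"type":"object","properties":{"steps":{"type":"string"}},"required":["steps"]}

```bash
mkdir -p pics; cat > h.py <<'E'
from workcell import *
import numpy as np, cv2
from scipy.spatial.transform import Rotation as R
def cloud(c, T=None):
    z=c["range_z"]; K=c["camera_matrix"]
    v,u=np.mgrid[:z.shape[0],:z.shape[1]]
    p=np.stack([(u-K[0,2])/K[0,0]*z,(v-K[1,2])/K[1,1]*z,z],-1)
    M=np.linalg.inv(c["extrinsics"]) if T is None else T
    w=p@M[:3,:3].T+M[:3,3]; w[z==0]=np.nan
    return w
def wristcam():
    o=get_obs(); c=camera("wrist")
    M=np.eye(4); M[:3,:3]=R.from_quat(o["tool_rot"]).as_matrix(); M[:3,3]=o["eef_pos"]
    return c, cloud(c, M@c["T_tool_cam"])
def save(n,f): cv2.imwrite(f"pics/{n}.png",f[...,::-1])
E
python3 - <<'E'
from h import *
print(get_obs())
a=camera("scene");b=camera("side")
np.savez("s0.npz",a=a["frame"],b=b["frame"],ca=cloud(a),cb=cloud(b))
save("a0",a["frame"]);save("b0",b["frame"])
for c in(a,b):print(np.linalg.inv(c["extrinsics"])[:3].round(3))
E
```

```text
{'clock': 0.0, 'joint_pos': array([-1.11700709e+00,  2.41425947e-01,  3.72118748e-03,  1.33520451e+00,
        3.75868879e-05,  1.57081924e+00]), 'joint_vel': array([-0.00085797,  0.0002823 , -0.00083514, -0.0001296 , -0.00172405,
       -0.00091499]), 'tau': array([ 1.66769723e-04, -3.72320330e+01,  2.52406651e+01,  1.69925956e-02,
        8.51068557e-05,  3.35894992e-07]), 'eef_pos': array([ 0.21890049, -0.44878061,  0.21000537]), 'tool_rot': array([ 9.74371694e-01,  2.24941517e-01, -2.19355982e-04, -1.03361737e-03]), 'ft_force': array([-0.30910143,  0.22865866, -0.22885006]), 'ft_torque': array([ 0.01070758, -0.03395236,  0.00948564]), 'grasp_force': 0.0, 'grip_width': 0.08551500693342817}
[[-0.886 -0.366  0.285  0.204]
 [-0.463  0.688 -0.558  0.674]
 [ 0.008 -0.626 -0.78   1.037]]
[[-1.    -0.018  0.017  0.544]
 [-0.025  0.713 -0.701  0.748]
 [ 0.    -0.701 -0.713  0.862]]
```

View pics/a0.png

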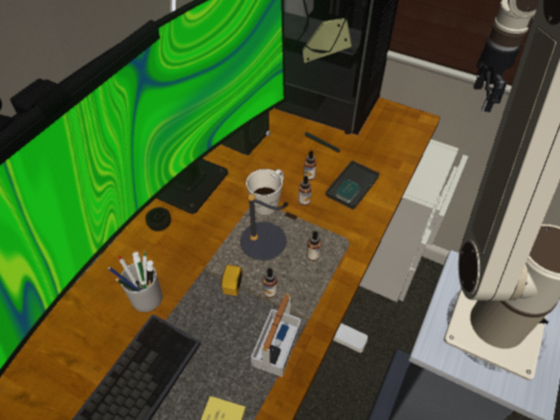

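View pics/b0.png

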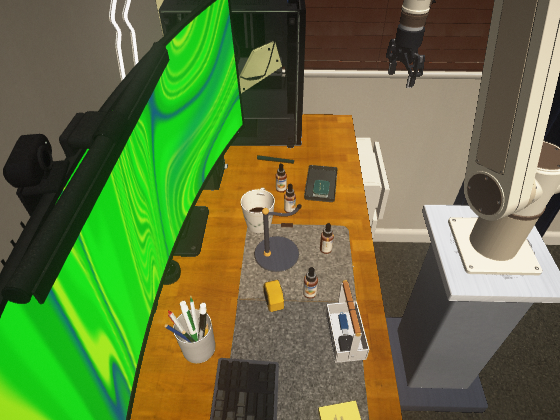

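Bottle candidates in scene view: (310,165), (305,190), (314,246) and (270,283); in side view (281,178), (290,197), (327,238) and (311,284). The one at (314,246) / side (327,238) looks nearest to the base and stands in front of the hook. The caddy is at (277,340), the tray at (353,185), the mug at (265,187) and the tape measure at (232,280).

```bash
cat > m.py <<'E'
from h import *
d=np.load("s0.npz")
for k,pts in(("a",[(310,165),(305,190),(314,246),(270,283)]),("b",[(281,178),(290,197),(327,238),(311,284)])):
    C=d["c"+k]
    for u,v in pts:
        w=C[v-18:v+19,u-12:u+13].reshape(-1,3); w=w[(w[:,2]>.02)&(w[:,2]<.11)]
        c=np.median(w,0); w=w[np.hypot(*(w-c)[:,:2].T)<.03]
        cap=w[w[:,2]>.08]
        print(k,u,v,"med",c.round(3),"top",w[:,2].max().round(3),"cap",cap.mean(0).round(3),len(cap),"dist",np.hypot(*cap.mean(0)[:2]).round(3))
# top-down map of both clouds
P=np.vstack([d["ca"].reshape(-1,3),d["cb"].reshape(-1,3)]);I=np.vstack([d["a"].reshape(-1,3),d["b"].reshape(-1,3)])
m=(P[:,0]>.2)&(P[:,0]<.75)&(P[:,1]>-.45)&(P[:,1]<.45)&(P[:,2]>-.02)&(P[:,2]<.25);P=P[m];I=I[m]
o=np.argsort(P[:,2]);P=P[o];I=I[o]
img=np.zeros((440,720,3),np.uint8)  # 0.8mm? 1.25mm/px
r=((.75-P[:,0])/.00125).astype(int);c=((.45-P[:,1])/.00125).astype(int)
for dr in(0,1):
  for dc in(0,1): img[np.clip(r+dr,0,439),np.clip(c+dc,0,719)]=I
save("top",img)
E
python3 m.py
```

```text
a 310 165 med [ 0.571 -0.205  0.059] top 0.097 cap [ 0.576 -0.213  0.09 ] 25 dist 0.614
a 305 190 med [ 0.546 -0.119  0.052] top 0.097 cap [ 0.547 -0.123  0.09 ] 29 dist 0.561
a 314 246 med [0.446 0.035 0.058] top 0.101 cap [0.449 0.029 0.092] 37 dist 0.45
a 270 283 med [0.491 0.175 0.058] top 0.103 cap [0.494 0.169 0.092] 37 dist 0.522
b 281 178 med [ 0.572 -0.203  0.063] top 0.098 cap [ 0.577 -0.213  0.089] 24 dist 0.615
b 290 197 med [ 0.553 -0.121  0.048] top 0.1 cap [ 0.548 -0.123  0.09 ] 26 dist 0.562
b 327 238 med [0.451 0.035 0.058] top 0.101 cap [0.45  0.028 0.092] 37 dist 0.451
b 311 284 med [0.496 0.175 0.059] top 0.103 cap [0.495 0.169 0.092] 42 dist 0.523
```

View pics/top.png

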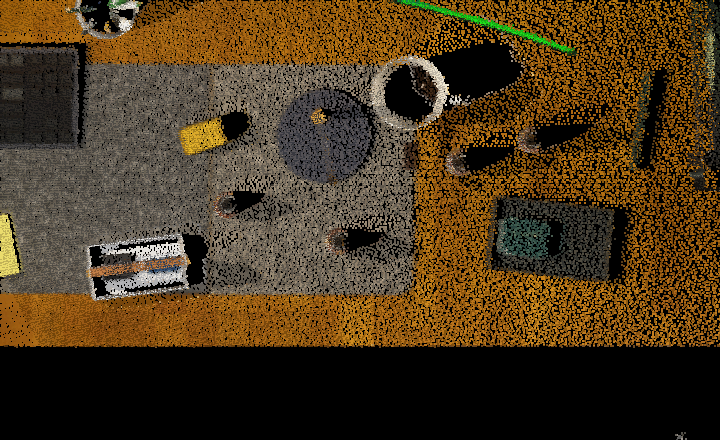

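The top-down map shows the post ball at (319,115), the hook tip at (334,180), the target bottle at (338,240), the tray at (557,240) with the tin in its left (+y) half, and the caddy bar from (90,270) to (187,264). Next I'll take exact numbers and a close crop of the chosen bottle.

```bash
cat > m2.py <<'E'
from h import *
d=np.load("s0.npz")
save("crop",np.hstack([cv2.resize(d["a"][200:290,260:350],(400,400)),cv2.resize(d["b"][195:285,285:375],(400,400))]))
P=np.vstack([d["ca"].reshape(-1,3),d["cb"].reshape(-1,3)])
def box(x0,x1,y0,y1,z0,z1):
    return P[(P[:,0]>x0)&(P[:,0]<x1)&(P[:,1]>y0)&(P[:,1]<y1)&(P[:,2]>z0)&(P[:,2]<z1)]
def rect(n,w):
    r=cv2.minAreaRect((w[:,:2]*1000).astype(np.float32)); print(n,len(w),np.round(r[0],1),np.round(r[1],1),round(r[2],1))
rect("tray rim",box(.35,.55,-.36,-.14,.012,.019))
rect("tin",box(.40,.48,-.25,-.16,.0195,.03))
rect("caddy rim",box(.35,.47,.19,.37,.040,.048))
b=box(.38,.45,.2,.35,.117,.135); rect("bar",b); print("bar z",np.percentile(b[:,2],[5,50,95]).round(4))
b=box(.38,.45,.2,.35,.124,.13); rect("bar top",b); c=b.mean(0);s=np.linalg.svd(b[:,:2]-c[:2],full_matrices=False)[2][0];print(c,np.arctan2(s[1],s[0]), b[:,1].min(),b[:,1].max())
hk=box(.50,.62,.0,.09,.13,.18); 
for lo,hi in((.51,.535),(.535,.55),(.55,.565),(.565,.58),(.58,.597),(.597,.62)):
    w=hk[(hk[:,0]>lo)&(hk[:,0]<hi)]; print("hook",lo,w.mean(0).round(4),w[:,2].max().round(3),len(w))
t=box(.50,.545,.0,.07,.160,.18);print("tip",t.mean(0).round(4),len(t),t.min(0),t.max(0))
f=box(.48,.68,-.05,.13,.0065,.013); (rect("foot",f))
bt=box(.42,.48,.0,.06,.08,.105);rect("cap",bt); bt=box(.41,.49,-.01,.07,.02,.06);rect("body",bt); print(bt.mean(0),bt.min(0),bt.max(0))
tf=box(.36,.54,-.32,-.25,-.01,.01);print("tray floor z",np.median(tf[:,2]), "desk",np.median(box(.3,.4,-.1,.1,-.02,.02)[:,2]))
c=camera("wrist");print(c["T_tool_cam"].round(3))
E
python3 m2.py
```

```text
tray rim 432 [ 482.1 -247.3] [169.8 154.5] 83.4
tin 299 [ 454.1 -202.6] [64.2 47.2] 83.4
caddy rim 554 [417.6 279.6] [ 71.4 124.3] 6.9
bar 756 [418.  278.4] [ 15.9 129.7] 7.3
bar z [0.1192 0.1245 0.1274]
bar top 459 [417.7 278.7] [ 12.2 128.5] 7.4
[0.41731945 0.28221672 0.12568251] -1.4406923664581688 0.21485776905016685 0.3424978586090287
hook 0.51 [0.5275 0.0366 0.1648] 0.174 64
hook 0.535 [0.5423 0.0392 0.1495] 0.159 47
hook 0.55 [0.5574 0.0425 0.1477] 0.151 42
hook 0.565 [0.5726 0.0454 0.1509] 0.158 46
hook 0.58 [0.5882 0.049  0.1567] 0.163 50
hook 0.597 [0.6043 0.0541 0.1568] 0.176 170
tip [0.5259 0.036  0.1687] 44 [0.51990523 0.02924054 0.1611085 ] [0.53174458 0.04059891 0.17444915]
foot 1775 [586.4  25. ] [115.  163.6] 14.4
cap 74 [449.   26.4] [13.2 11.7] 82.8
body 297 [447.4  32.5] [32.9 27.3] 19.1
[0.44802627 0.037305   0.04263923] [0.43255251 0.01572165 0.02025374] [0.46593694 0.04559093 0.05998522]
tray floor z -0.0016374125839530018 desk -0.0038440734773379504
[[-0.    -0.952 -0.305  0.079]
 [ 1.    -0.001  0.    -0.   ]
 [-0.001 -0.305  0.952 -0.163]
 [ 0.     0.     0.     1.   ]]
```

View pics/crop.png

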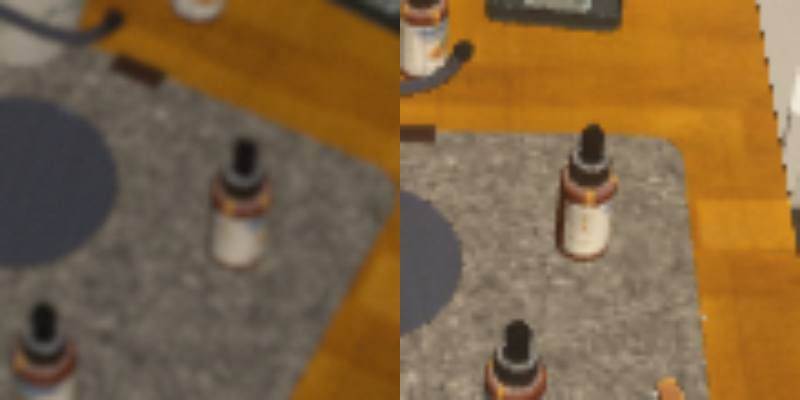

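The crop confirms it: the chosen bottle (left half at (240,205), right half at (588,195)) has the black dropper cap, stands alone in front of the hook tip, and is nearest to the base at about 0.45 m. I'll move above it now.

Emit:
send_rows(steps="1 0.015 0.031 0 0 0 0.075;1 0.015 0.032 0 0 0 0.076;1 0.015 0.032 0 0 0 0.076;1 0.015 0.032 0 0 0 0.076;1 0.015 0.032 0 0 0 0.076")

```text
clock: 0.57
eef_pos: [0.2943, -0.2888, 0.2106]
tool_rot: [0.914, 0.406, -0.0, -0.0]
ft_force: [0.1, 0.2, 0.2]
grip_width: 0.0851
grasp_force: 0.0
```

Emit:
send_rows(steps="1 0.015 0.032 0 0 0 0.076;1 0.015 0.032 0 0 0 0.076;1 0.015 0.032 0 0 0 0.076;1 0.015 0.032 0 0 0 0.076;1 0.015 0.032 0 0 0 0.076")

```text
clock: 0.98
eef_pos: [0.3694, -0.1287, 0.2109]
tool_rot: [0.821, 0.571, -0.0, 0.0]
ft_force: [-0.1, -0.5, -0.4]
grip_width: 0.0857
grasp_force: 0.0
```

Emit:
send_rows(steps="1 0.015 0.032 0 0 0 0.076;1 0.015 0.032 0 0 0 0.076;1 0.015 0.032 0 0 0 0.076;1 0.015 0.032 0 0 0 0.076;1 0.019 0.028 0 0 0 0.082")

```text
clock: 1.4
eef_pos: [0.4478, 0.0277, 0.2108]
tool_rot: [0.695, 0.719, -0.0, -0.0]
ft_force: [0.6, -0.2, -0.2]
grip_width: 0.0853
grasp_force: 0.0
```

```bash
python3 - <<'E'
from h import *
d=np.load("s0.npz");P=np.vstack([d["ca"].reshape(-1,3),d["cb"].reshape(-1,3)])
a=-.115;c=np.array([.45,-.246]);q=(P[:,:2]-c)@np.array([[np.cos(a),-np.sin(a)],[np.sin(a),np.cos(a)]])
m=(abs(q[:,0])<.065)&(abs(q[:,1])<.09)&(P[:,2]>.010)&(P[:,2]<.019);r=q[m]
for lo,hi,ax in((-.06,-.03,0),(.03,.06,0),(-.09,-.06,1),(.06,.09,1)):
    v=r[(r[:,ax]>lo)&(r[:,ax]<hi)][:,ax];print(ax,np.percentile(v,[2,25,50,75,98]).round(4),len(v))
o=get_obs();print(o["eef_pos"],o["joint_pos"],R.from_quat(o["tool_rot"]).as_matrix().round(3))
E
```

```text
0 [-0.0452 -0.0441 -0.043  -0.0406 -0.0313] 94
0 [0.0312 0.0432 0.0451 0.0462 0.0479] 110
1 [-0.0675 -0.0656 -0.0641 -0.0625 -0.0606] 95
1 [0.0611 0.07   0.0798 0.0837 0.0865] 190
[0.44783667 0.02773569 0.21080699] [ 6.17405329e-02  1.39823871e-01 -1.20672046e-01  1.31103251e+00
  1.56615464e-04  1.59961738e+00] [[-0.033  0.999 -0.001]
 [ 0.999  0.033  0.   ]
 [ 0.    -0.001 -1.   ]]
```

Emit:
send_rows(steps="1 0 -0.0015 -0.033 0 0 0;1 0 0 -0.037 0 0 0;1 0 0 -0.037 0 0 0;1 0 0 -0.037 0 0 0;1 0 0 -0.02 0 0 0")

```text
clock: 1.82
eef_pos: [0.4448, 0.0243, 0.0434]
tool_rot: [0.697, 0.717, -0.002, -0.002]
ft_force: [-0.4, 0.1, -0.1]
grip_width: 0.0853
grasp_force: 0.0
```

Emit:
send_rows(steps="1 0 0 -0.01 0 0 0;-1 0 0 0 0 0 0;-1 0 0 0 0 0 0;-1 0 0 0 0 0 0;-1 0 0 0 0 0 0")

```text
clock: 2.23
eef_pos: [0.4494, 0.0241, 0.0381]
tool_rot: [0.697, 0.717, 0.001, 0.001]
ft_force: [0.1, 0.7, 0.5]
grip_width: 0.0387
grasp_force: 0.0
```

Emit:
send_rows(steps="-1 0 0 0 0 0 0;-1 0 0 0 0 0 0;-1 0 0 0 0 0 0;-1 0 0 0 0 0 0;-1 0 0 0 0 0 0")

```text
clock: 2.65
eef_pos: [0.4499, 0.0242, 0.0382]
tool_rot: [0.697, 0.717, 0.001, 0.001]
ft_force: [0.4, 1.5, 6.0]
grip_width: 0.0236
grasp_force: 53.1
```

```bash
python3 - <<'E'
from h import *
a=camera("side");c,w=wristcam()
save("g1",np.hstack([cv2.resize(a["frame"][150:290,260:400],(400,400)),cv2.resize(c["frame"],(400,400))]))
E
```

```text
(no output)
```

View pics/g1.png

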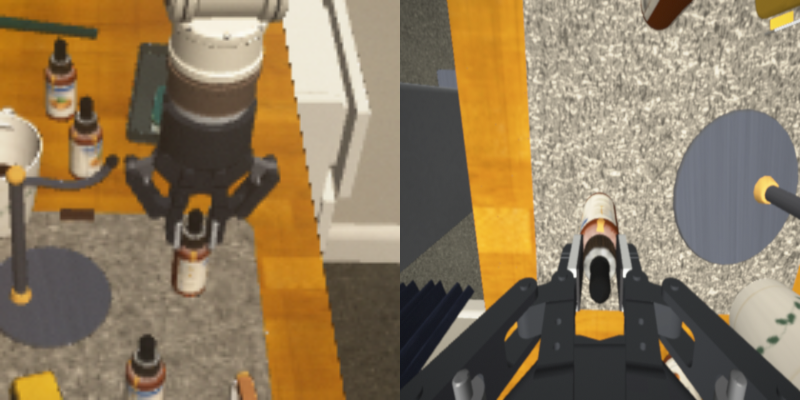

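The bottle is upright, gripped at its neck: left half at (190,255), right half at (600,250). I'll lift it and carry it over to the tray.

Emit:
send_rows(steps="-1 0 0 0.01 0 0 0;-1 0 0 0.02 0 0 0;-1 0 -0.01 0.02 0 0 -0.02;-1 0 -0.02 0.02 0 0 -0.05;-1 0 -0.026 0 0 0 -0.05")

```text
clock: 3.17
eef_pos: [0.4504, -0.0316, 0.1104]
tool_rot: [0.739, 0.674, 0.002, 0.002]
ft_force: [1.1, 0.6, -0.2]
grip_width: 0.024
grasp_force: 51.4
```

Emit:
send_rows(steps="-1 0 -0.03 0 0 0 -0.06;-1 0 -0.03 0 0 0 -0.06;-1 0 -0.03 0 0 0 -0.06;-1 0 -0.03 0 0 0 -0.06;-1 0 -0.03 0 0 0 -0.06")

```text
clock: 3.58
eef_pos: [0.4473, -0.1831, 0.1066]
tool_rot: [0.832, 0.555, -0.0, -0.001]
ft_force: [0.4, -0.3, -0.8]
grip_width: 0.0239
grasp_force: 51.4
```

Emit:
send_rows(steps="-1 0 -0.03 0 0 0 -0.06;-1 0 -0.03 0 0 0 -0.06;-1 0 -0.02 0 0 0 -0.04;-1 -0.001 -0.01 0 0 0 -0.02;-1 -0.001 0 0 0 0 0")

```text
clock: 4.0
eef_pos: [0.4456, -0.2735, 0.1064]
tool_rot: [0.879, 0.478, -0.0, -0.0]
ft_force: [1.0, 0.2, -1.0]
grip_width: 0.0237
grasp_force: 51.4
```

```bash
cat > bt.py <<'E'
from h import *
for n in("scene","side"):
    c=camera(n);w=cloud(c).reshape(-1,3);f=c["frame"].reshape(-1,3).astype(int)
    o=get_obs()["eef_pos"]
    m=(np.hypot(w[:,0]-o[0],w[:,1]-o[1])<.035)&(w[:,2]>-.01)&(w[:,2]<o[2]+.025)
    q=w[m]
    for z in np.arange(max(0.0,o[2]-.05),o[2]+.03,.01):
        s=q[(q[:,2]>=z)&(q[:,2]<z+.01)]
        if len(s)>3: print(n,round(z,3),s[:,:2].mean(0).round(4),s[:,:2].min(0).round(3),s[:,:2].max(0).round(3),len(s))
    save("p_"+n,c["frame"])
print(get_obs()["eef_pos"],get_obs()["grip_width"])
E
python3 bt.py
```

```text
scene 0.066 [ 0.4398 -0.2596] [ 0.429 -0.274] [ 0.456 -0.253] 29
scene 0.076 [ 0.4424 -0.2577] [ 0.428 -0.266] [ 0.457 -0.252] 24
scene 0.086 [ 0.4423 -0.2588] [ 0.428 -0.274] [ 0.461 -0.251] 39
scene 0.096 [ 0.4414 -0.2582] [ 0.429 -0.271] [ 0.458 -0.252] 33
scene 0.106 [ 0.4425 -0.2596] [ 0.428 -0.273] [ 0.46  -0.253] 38
scene 0.116 [ 0.4464 -0.2591] [ 0.43  -0.273] [ 0.46  -0.251] 38
scene 0.126 [ 0.4467 -0.2608] [ 0.425 -0.271] [ 0.465 -0.253] 18
side 0.066 [ 0.4459 -0.2579] [ 0.43  -0.267] [ 0.461 -0.249] 18
side 0.076 [ 0.4438 -0.2574] [ 0.428 -0.27 ] [ 0.461 -0.252] 30
side 0.086 [ 0.4466 -0.258 ] [ 0.429 -0.268] [ 0.459 -0.253] 27
side 0.096 [ 0.4438 -0.2575] [ 0.43  -0.266] [ 0.46  -0.251] 31
side 0.106 [ 0.4457 -0.2583] [ 0.427 -0.271] [ 0.46  -0.252] 29
side 0.116 [ 0.4475 -0.2584] [ 0.428 -0.273] [ 0.461 -0.25 ] 32
side 0.126 [ 0.4466 -0.2595] [ 0.432 -0.272] [ 0.464 -0.251] 21
[ 0.44532364 -0.27097699  0.10639358] 0.02377791648288147
```

Emit:
send_rows(steps="-1 0.003 -0.003 -0.012 0 0 0;-1 0 0 -0.018 0 0 0;-1 0 0 -0.018 0 0 0;-1 0 0 -0.011 0 0 0;-1 0 0 -0.004 0 0 0")

```text
clock: 4.52
eef_pos: [0.4477, -0.272, 0.0419]
tool_rot: [0.877, 0.48, -0.001, -0.002]
ft_force: [-0.6, 0.3, -0.8]
grip_width: 0.024
grasp_force: 51.4
```

Emit:
send_rows(steps="-1 0 0 -0.001 0 0 0;-1 0 0 -0.001 0 0 0;-1 0 0 0 0 0 0;-1 0 0 0 0 0 0;-1 0 0 0 0 0 0")

```text
clock: 4.93
eef_pos: [0.4498, -0.2751, 0.0428]
tool_rot: [0.878, 0.479, 0.0, 0.001]
ft_force: [-0.0, -0.0, -0.5]
grip_width: 0.0241
grasp_force: 51.4
```

Emit:
send_rows(steps="-1 0 0 -0.001 0 0 0;-1 0 0 -0.001 0 0 0;-1 0 0 0 0 0 0;-1 0 0 0 0 0 0;-1 0 0 0 0 0 0")

```text
clock: 5.35
eef_pos: [0.4495, -0.2751, 0.0404]
tool_rot: [0.878, 0.479, 0.0, 0.0]
ft_force: [-0.8, -0.4, 5.5]
grip_width: 0.0239
grasp_force: 53.1
```

```bash
python3 -c "
from h import *
o=get_obs();print(o['eef_pos'],o['ft_force'])"
```

```text
[ 0.44954407 -0.27513714  0.04043739] [-0.7645333  -0.43158745  5.49795366]
```

Emit:
send_rows(steps="0 0 0 0 0 0 0;0.2 0 0 0 0 0 0;0.5 0 0 0 0 0 0;1 0 0 0 0 0 0;1 0 0 0 0 0 0")

```text
clock: 5.77
eef_pos: [0.449, -0.2748, 0.0396]
tool_rot: [0.878, 0.479, -0.0, -0.0]
ft_force: [0.2, -0.5, 0.3]
grip_width: 0.082
grasp_force: 0.0
```

Emit:
send_rows(steps="1 0 0 0.015 0 0 0;1 0 0 0.03 0 0 0;1 0 0 0.035 0 0 0;1 0 0 0.035 0 0 0;1 0 0 0.035 0 0 0")

```text
clock: 6.18
eef_pos: [0.4487, -0.2746, 0.1912]
tool_rot: [0.878, 0.479, -0.0, -0.0]
ft_force: [0.6, -0.7, 0.1]
grip_width: 0.0854
grasp_force: 0.0
```

```bash
python3 - <<'E'
from h import *
a=camera("side");c,w=wristcam()
save("g2",np.hstack([cv2.resize(a["frame"][120:260,250:390],(400,400)),cv2.resize(c["frame"],(400,400))]))
P=cloud(a).reshape(-1,3)
for z0,z1 in((.025,.06),(.08,.11)):
    s=P[(np.hypot(P[:,0]-.449,P[:,1]+.273)<.04)&(P[:,2]>z0)&(P[:,2]<z1)];print(s.mean(0),s[:,2].max(),len(s))
print(get_obs()["eef_pos"],get_obs()["joint_pos"])
E
```

```text
[ 0.45004977 -0.26093703  0.04336415] 0.059976492155052075 101
[ 0.44838944 -0.26903144  0.09148626] 0.10351132172006283 31
[ 0.45268652 -0.27702911  0.1965672 ] [-5.49166385e-01  2.97260380e-01  4.34572390e-02  1.30437500e+00
 -9.47168676e-06  1.59362452e+00]
```

View pics/g2.png

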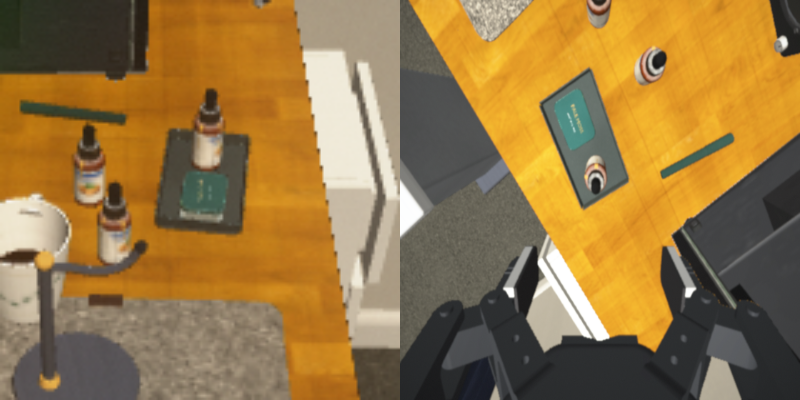

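The bottle stands upright in the tray's free half, left half (210,130) and right half (596,178), with the tin undisturbed. On to the caddy.

Emit:
send_rows(steps="1 -0.002 0.03 0 0 0 0.04;1 -0.002 0.037 0 0 0 0.045;1 -0.002 0.037 0 0 0 0.045;1 -0.002 0.037 0 0 0 0.045;1 -0.002 0.037 0 0 0 0.045")

```text
clock: 6.7
eef_pos: [0.4384, -0.0954, 0.1892]
tool_rot: [0.82, 0.573, -0.0, -0.0]
ft_force: [1.3, 1.0, 0.7]
grip_width: 0.0853
grasp_force: 0.0
```

Emit:
send_rows(steps="1 -0.002 0.037 0 0 0 0.045;1 -0.002 0.037 0 0 0 0.045;1 -0.002 0.037 0 0 0 0.045;1 -0.002 0.037 0 0 0 0.045;1 -0.002 0.037 0 0 0 0.045")

```text
clock: 7.12
eef_pos: [0.4284, 0.0897, 0.1894]
tool_rot: [0.75, 0.662, -0.0, -0.0]
ft_force: [0.2, -0.4, 0.1]
grip_width: 0.0851
grasp_force: 0.0
```

Emit:
send_rows(steps="1 -0.003 0.037 0 0 0 0.045;1 -0.003 0.037 0 0 0 0.045;1 -0.003 0.037 0 0 0 0.045;1 -0.003 0.037 0 0 0 0.045;1 -0.003 0.03 0 0 0 0.04")

```text
clock: 7.53
eef_pos: [0.4134, 0.2685, 0.1892]
tool_rot: [0.672, 0.74, -0.0, -0.0]
ft_force: [0.3, -0.3, 0.3]
grip_width: 0.0854
grasp_force: 0.0
```

Emit:
send_rows(steps="1 -0.003 0.028 0 0 0 0.035;1 0 0.01 0 0 0 0;1 0 0 0 0 0 0;1 0 0 0 0 0 0;1 0 0 0 0 0 0")

```text
clock: 7.95
eef_pos: [0.4111, 0.3027, 0.1895]
tool_rot: [0.661, 0.75, -0.001, 0.0]
ft_force: [-0.2, 0.2, -0.2]
grip_width: 0.0852
grasp_force: 0.0
```

```bash
cat > bar.py <<'E'
from h import *
c,w=wristcam();P=w.reshape(-1,3);o=get_obs()
def an(P,n,zr):
    b=P[(P[:,0]>.36)&(P[:,0]<.47)&(P[:,1]>.19)&(P[:,1]<.37)&(P[:,2]>zr[0])&(P[:,2]<zr[1])]
    if len(b)<20: print(n,len(b));return
    r=cv2.minAreaRect((b[:,:2]*1000).astype(np.float32));print(n,len(b),np.round(r[0],1),np.round(r[1],1),round(r[2],1),np.median(b[:,2]).round(4))
an(P,"wrist top",(.12,.135));an(P,"wrist rim",(.038,.048))
for s in("scene","side"): an(cloud(camera(s)).reshape(-1,3),s,(.122,.135))
print(o["eef_pos"],R.from_quat(o["tool_rot"]).as_matrix()[:2,0],o["joint_pos"])
save("w3",c["frame"])
E
python3 bar.py
```

```text
wrist top 1980 [420.  277.6] [ 13.4 127.5] 7.6 0.1253
wrist rim 1075 [419.5 278.5] [ 70.1 122.6] 7.3 0.0441
scene 265 [417.  284.8] [ 12.2 117.7] 7.3 0.1245
side 316 [417.7 278.7] [ 12.4 127.1] 7.9 0.1257
[0.41127297 0.30255346 0.18973399] [-0.12559971  0.99208068] [ 6.34519791e-01  2.72288843e-01 -8.54331245e-03  1.29085366e+00
 -4.18248097e-04  2.07938419e+00]
```

View pics/w3.png

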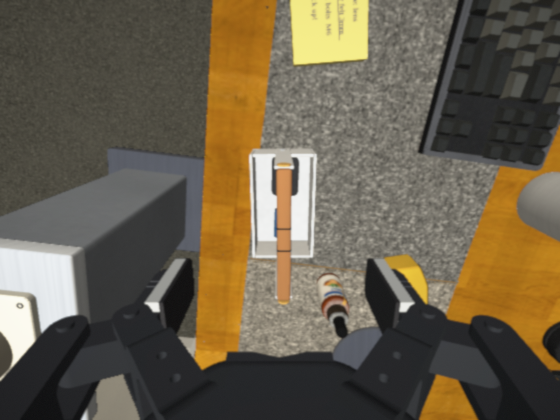

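The wrist view shows the bar running from (284,165) to (284,300), parallel to the fingers, and the dongle box and memory stick inside the caddy. I'll descend and grip 25 mm to the +y side of the middle.

Emit:
send_rows(steps="1 0.004 0 -0.01 0 0 0.004;1 0 0 -0.025 0 0 0;1 0 0 -0.03 0 0 0;1 0 0 -0.02 0 0 0;1 0 0 -0.01 0 0 0")

```text
clock: 8.52
eef_pos: [0.4137, 0.302, 0.0915]
tool_rot: [0.659, 0.752, -0.003, -0.001]
ft_force: [-0.4, 0.8, -0.5]
grip_width: 0.0853
grasp_force: 0.0
```

Emit:
send_rows(steps="0 0 0 0 0 0 0;-0.3 0 0 0 0 0 0;-0.5 0 0 0 0 0 0;-1 0 0 0 0 0 0;-1 0 0 0 0 0 0")

```text
clock: 8.93
eef_pos: [0.4162, 0.3048, 0.0963]
tool_rot: [0.659, 0.752, 0.001, 0.0]
ft_force: [-0.6, -0.2, -0.1]
grip_width: 0.0255
grasp_force: 0.0
```

Emit:
send_rows(steps="-1 0 0 0 0 0 0;-1 0 0 0 0 0 0;-1 0 0 0 0 0 0;-1 0 0 0 0 0 0;-1 0 0 0 0 0 0")

```text
clock: 9.35
eef_pos: [0.4153, 0.3045, 0.096]
tool_rot: [0.659, 0.752, 0.001, -0.0]
ft_force: [-2.5, -0.5, 5.4]
grip_width: 0.0101
grasp_force: 59.3
```

Emit:
send_rows(steps="-1 0 0 0.005 0 0 0;-1 0 0 0.01 0 0 0;-1 0 0 0.015 0 0 0;-1 0 0 0.015 0 0 0;-1 0 0 0 0 0 0")

```text
clock: 9.77
eef_pos: [0.417, 0.3054, 0.1432]
tool_rot: [0.659, 0.752, 0.003, 0.001]
ft_force: [1.2, 0.9, -3.1]
grip_width: 0.0101
grasp_force: 58.7
```

Emit:
send_rows(steps="-1 0 0 0 0 0 0;-1 0 0 0 0 0 0;-1 0 0 0 0 0 0;-1 0 0 0 0 0 0;-1 0 0 0 0 0 0")

```text
clock: 10.18
eef_pos: [0.4147, 0.3037, 0.1391]
tool_rot: [0.659, 0.752, -0.001, -0.0]
ft_force: [0.5, -0.7, -2.6]
grip_width: 0.0095
grasp_force: 58.7
```

```bash
cat > cad.py <<'E'
from h import *
import sys
o=get_obs();print(o["eef_pos"],o["ft_force"],o["ft_torque"],o["grip_width"],R.from_quat(o["tool_rot"]).as_matrix()[:2,0])
c,w=wristcam();a=camera("side");s=camera("scene")
np.savez("s1.npz",a=a["frame"],b=s["frame"],w=c["frame"],ca=cloud(a),cb=cloud(s),cw=w)
save(sys.argv[1],np.hstack([cv2.resize(a["frame"][220:380,270:430],(400,400)),cv2.resize(c["frame"],(400,400))]))
E
python3 cad.py g4
```

```text
[0.41470317 0.30374687 0.1390629 ] [ 0.51899193 -0.65658057 -2.64465889] [ 0.06901339  0.01447033 -0.01516032] 0.009478816000285016 [-0.1315661   0.99130707]
```

View pics/g4.png

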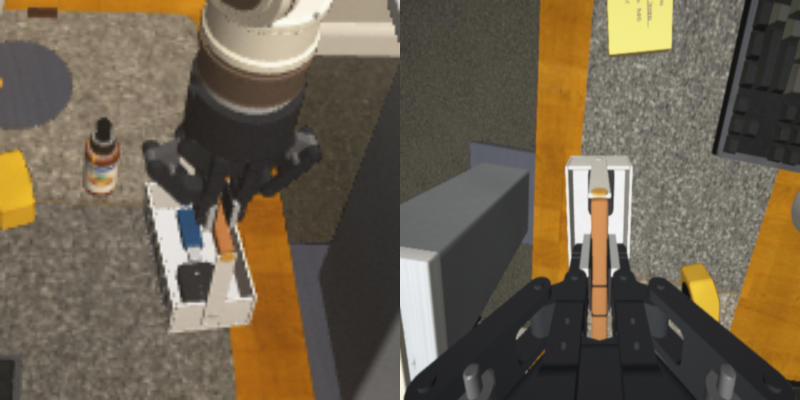

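The caddy is lifted with both items inside, the stick at (190,228) and the box at (195,280) in the left half. Next I'll measure how level it is and where the bar sits in the hand.

```bash
cat > lv.py <<'E'
from h import *
d=np.load("s1.npz");o=get_obs();T=o["eef_pos"];Rm=R.from_quat(o["tool_rot"]).as_matrix()
for k,col in(("cw","w"),("ca","a"),("cb","b")):
    P=d[k].reshape(-1,3);I=d[col].reshape(-1,3).astype(int)
    q=(P-T)@Rm   # tool coords
    hsv=cv2.cvtColor(d[col],cv2.COLOR_RGB2HSV).reshape(-1,3).astype(int)
    br=(hsv[:,0]>5)&(hsv[:,0]<16)&(hsv[:,1]>100)
    m=br&(abs(q[:,1])<.015)&(q[:,0]>-.1)&(q[:,0]<.05)&(q[:,2]>-.06)&(q[:,2]<.02)
    b=q[m]
    if len(b)<10: print(k,len(b));continue
    top=b[:,2]<np.percentile(b[:,2],70)
    A=np.polyfit(b[:,0],b[:,2],1)
    print(k,"n",len(b),"x",np.percentile(b[:,0],[0,1,99,100]).round(4),"y",np.percentile(b[:,1],[2,50,98]).round(4),"z",np.percentile(b[:,2],[2,50,98]).round(4),"slope dz/dx",A.round(4))
    # rim
    r=q[(abs(q[:,1])<.045)&(q[:,0]>-.12)&(q[:,0]<.06)&(q[:,2]>.035)&(q[:,2]<.07)&(hsv[:,1]<60)&(hsv[:,2]>150)]
    if len(r)>20:
        z=r[:,2];hi=r[(z<np.percentile(z,2)+.008)]
        L=np.linalg.lstsq(np.c_[hi[:,:2],np.ones(len(hi))],hi[:,2],rcond=None)[0]
        print("  rim",len(hi),hi[:,0].min().round(3),hi[:,0].max().round(3),hi[:,1].min().round(3),hi[:,1].max().round(3),"plane",L.round(4))
E
python3 lv.py
```

```text
cw n 3260 x [-0.0553 -0.0534  0.0323  0.0331] y [-0.0047  0.0007  0.0062] z [-0.0412 -0.0291 -0.0273] slope dz/dx [-0.006  -0.0297]
  rim 89 0.034 0.035 -0.007 0.008 plane [ 0.059  -0.0258  0.0389]
ca n 111 x [-0.0106 -0.0105  0.0333  0.0336] y [-0.0061 -0.0009  0.0056] z [-0.0373 -0.0294 -0.0255] slope dz/dx [ 0.0526 -0.0305]
  rim 30 -0.087 0.037 -0.009 0.006 plane [ 0.0167 -0.2299  0.0397]
cb n 114 x [-0.0087 -0.0075  0.0343  0.0345] y [-0.0057  0.0005  0.0054] z [-0.0488 -0.0285 -0.0235] slope dz/dx [ 0.0946 -0.0309]
```

Emit:
send_rows(steps="-1 0 0 0.01 0 0 0;-1 0 0 0.02 0 0 0;-1 0 0 0.025 0 0 0;-1 0 0 0.025 0 0 0;-1 0 -0.01 0.01 0 0 0")

```text
clock: 10.75
eef_pos: [0.4168, 0.2962, 0.2342]
tool_rot: [0.658, 0.753, 0.004, 0.0]
ft_force: [1.3, 1.1, -1.8]
grip_width: 0.01
grasp_force: 58.7
```

Emit:
send_rows(steps="-1 0.004 -0.018 0 0 0 0.006;-1 0.004 -0.02 0 0 0 0.007;-1 0.004 -0.02 0 0 0 0.007;-1 0.004 -0.02 0 0 0 0.007;-1 0.004 -0.02 0 0 0 0.007")

```text
clock: 11.17
eef_pos: [0.4349, 0.1944, 0.2299]
tool_rot: [0.646, 0.763, -0.0, 0.0]
ft_force: [-0.0, 0.5, -2.9]
grip_width: 0.0098
grasp_force: 58.7
```

Emit:
send_rows(steps="-1 0.004 -0.02 0 0 0 0.007;-1 0.004 -0.02 0 0 0 0.007;-1 0.004 -0.02 0 0 0 0.007;-1 0.004 -0.02 0 0 0 0.007;-1 0.004 -0.02 0 0 0 0.007")

```text
clock: 11.58
eef_pos: [0.4547, 0.0944, 0.2299]
tool_rot: [0.633, 0.774, -0.0, -0.0]
ft_force: [-0.0, 0.5, -2.3]
grip_width: 0.0099
grasp_force: 58.7
```

Emit:
send_rows(steps="-1 0.004 -0.02 0 0 0 0.007;-1 0.004 -0.018 0 0 0 0.006;-1 0.004 -0.01 -0.01 0 0 0;-1 0 0 -0.02 0 0 0;-1 0 0 -0.015 0 0 0")

```text
clock: 12.0
eef_pos: [0.467, 0.0471, 0.1835]
tool_rot: [0.628, 0.778, 0.0, -0.0]
ft_force: [-0.2, -0.2, -3.4]
grip_width: 0.01
grasp_force: 58.7
```

Emit:
send_rows(steps="-1 0 0 0 0 0 0;-1 0 0 0 0 0 0;-1 0 0 0 0 0 0;-1 0 0 0 0 0 0;-1 0 0 0 0 0 0")

```text
clock: 12.42
eef_pos: [0.4679, 0.0484, 0.1859]
tool_rot: [0.627, 0.779, 0.001, 0.001]
ft_force: [-0.2, -0.0, -2.8]
grip_width: 0.01
grasp_force: 58.8
```

```bash
sed -i 's/\[220:380,270:430\]/[140:300,240:400]/' cad.py; python3 cad.py g5; python3 lv.py; python3 - <<'E'
from h import *
o=get_obs();print(R.from_quat(o["tool_rot"]).as_rotvec(),o["joint_pos"].round(3))
d=np.load("s1.npz")
for k in("ca","cb","cw"):
    P=d[k].reshape(-1,3);P=P[(P[:,0]>.51)&(P[:,0]<.60)&(P[:,1]>.02)&(P[:,1]<.065)&(P[:,2]>.14)&(P[:,2]<.18)]
    for lo in np.arange(.515,.6,.0125):
        w=P[(P[:,0]>lo)&(P[:,0]<=lo+.0125)]
        if len(w)>2: print(k,w.mean(0).round(4),w[:,1].min().round(4),w[:,1].max().round(4),w[:,2].max().round(3),len(w))
E
```

```text
[0.46793077 0.04837001 0.18591827] [-0.21382008 -0.01102878 -2.8497721 ] [ 0.02842387 -0.04875782  0.04803962] 0.009990775316193194 [-0.21279701  0.9770964 ]
cw n 1659 x [-0.055  -0.0539  0.0325  0.0329] y [-0.0041  0.003   0.0071] z [-0.0512 -0.03   -0.0275] slope dz/dx [-0.025  -0.0314]
  rim 95 0.029 0.035 -0.032 0.018 plane [-1.2603  0.0196  0.0861]
ca n 90 x [-0.0838 -0.0812  0.0347  0.035 ] y [-0.0055  0.0017  0.0061] z [-0.0421 -0.0301 -0.0227] slope dz/dx [-0.0108 -0.0303]
  rim 36 -0.088 0.038 -0.007 0.006 plane [ 1.000e-04 -1.608e-01  4.050e-02]
cb n 111 x [-0.0427 -0.0382  0.0346  0.0354] y [-0.0053  0.0015  0.0059] z [-0.0506 -0.0286 -0.0247] slope dz/dx [-0.0301 -0.0296]
  rim 55 -0.084 0.036 -0.034 0.034 plane [-0.0067  0.0168  0.0527]
[1.97053049e+00 2.44566872e+00 1.36274253e-03] [ 0.103  0.194 -0.122  1.254  0.     1.459]
ca [0.5249 0.0361 0.1698] 0.0305 0.0387 0.177 17
ca [0.5333 0.0373 0.1578] 0.032 0.0402 0.171 24
ca [0.5458 0.0397 0.1494] 0.0355 0.0436 0.154 18
ca [0.5583 0.0417 0.1478] 0.037 0.0448 0.152 17
ca [0.5711 0.0447 0.1513] 0.0406 0.0483 0.154 20
ca [0.5837 0.0474 0.1563] 0.045 0.0513 0.16 17
ca [0.5955 0.0506 0.1613] 0.0467 0.057 0.17 15
cb [0.5238 0.0363 0.168 ] 0.0302 0.0402 0.173 16
cb [0.5328 0.0378 0.1575] 0.0292 0.0414 0.17 23
cb [0.5458 0.0404 0.1474] 0.0362 0.0442 0.151 19
cb [0.5591 0.0432 0.147 ] 0.0386 0.0482 0.151 20
cb [0.5715 0.0455 0.1498] 0.0413 0.0495 0.154 19
cb [0.5834 0.0481 0.1543] 0.0435 0.055 0.159 21
cb [0.5965 0.0514 0.1603] 0.0457 0.0596 0.171 26
cw [0.5245 0.0341 0.1704] 0.0284 0.0384 0.175 159
cw [0.5329 0.0363 0.1608] 0.029 0.0394 0.174 187
cw [0.5464 0.0384 0.1495] 0.0335 0.042 0.155 164
cw [0.5589 0.0407 0.1481] 0.0355 0.0445 0.151 182
cw [0.5713 0.0432 0.1512] 0.0377 0.0472 0.155 210
cw [0.5836 0.0457 0.156 ] 0.0397 0.0498 0.16 224
cw [0.5964 0.0486 0.1612] 0.0426 0.0542 0.171 250
```

View pics/g5.png

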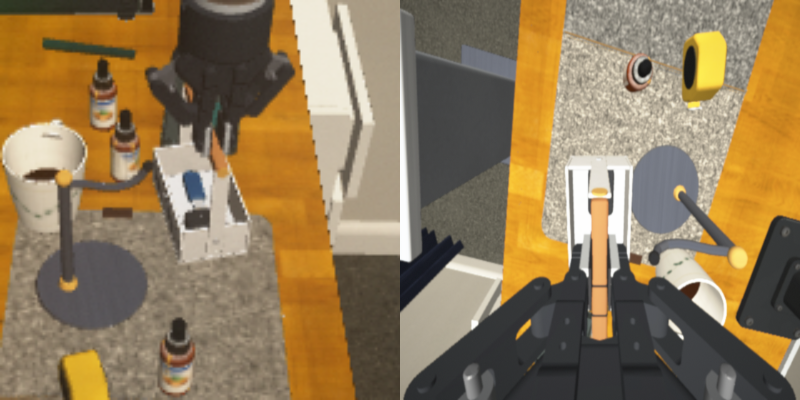

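The bottle's old spot is empty, and the hook tip at left (150,165) points at the held caddy. I'll carry the bar over the tip at a clear height, then lower it.

Emit:
send_rows(steps="-1 0.005 0.001 -0.006 0 0 0;-1 0.01 0.002 -0.006 0 0 0;-1 0.01 0.002 0 0 0 0;-1 0.011 0.002 0 0 0 0;-1 0.011 0.002 0 0 0 0")

```text
clock: 12.98
eef_pos: [0.5152, 0.0574, 0.1719]
tool_rot: [0.628, 0.779, -0.0, -0.0]
ft_force: [0.5, 0.4, -2.0]
grip_width: 0.0101
grasp_force: 58.8
```

Emit:
send_rows(steps="-1 0.011 0.002 0 0 0 0;-1 0.011 0.002 0 0 0 0;-1 0.008 0.002 0 0 0 0;-1 0.005 0.002 0 0 0 0;-1 0 0 0 0 0 0")

```text
clock: 13.4
eef_pos: [0.5503, 0.0655, 0.1721]
tool_rot: [0.627, 0.779, -0.0, -0.0]
ft_force: [-0.1, -0.4, -2.1]
grip_width: 0.01
grasp_force: 58.8
```

Emit:
send_rows(steps="-1 0 0 0 0 0 0;-1 0 0 0 0 0 0;-1 0 0 0 0 0 0;-1 0 0 0 0 0 0;-1 0 0 0 0 0 0")

```text
clock: 13.82
eef_pos: [0.549, 0.065, 0.1732]
tool_rot: [0.628, 0.779, 0.0, 0.0]
ft_force: [-0.3, -0.4, -2.5]
grip_width: 0.0096
grasp_force: 58.8
```

```bash
python3 cad.py g6; python3 lv.py
```

```text
[0.54895567 0.06500538 0.17316187] [-0.28406449 -0.40650309 -2.5084532 ] [ 0.06669478  0.009124   -0.03192293] 0.009595878800467712 [-0.21227014  0.97721102]
cw n 3266 x [-0.0555 -0.0535  0.0324  0.0329] y [-0.0044  0.0009  0.0064] z [-0.0421 -0.0296 -0.0279] slope dz/dx [-0.0069 -0.0303]
  rim 86 0.034 0.035 -0.007 0.009 plane [-1.8897 -0.0431  0.1065]
ca n 86 x [-0.0382 -0.0368  0.0335  0.0337] y [-0.0059 -0.0014  0.0054] z [-0.0325 -0.03   -0.0246] slope dz/dx [ 0.0192 -0.0301]
  rim 25 -0.087 0.037 -0.009 0.006 plane [-0.0028  0.0562  0.0407]
cb n 82 x [-0.0166 -0.0138  0.0327  0.0331] y [-0.0058  0.0009  0.0058] z [-0.0348 -0.0286 -0.0246] slope dz/dx [ 0.0624 -0.0294]
  rim 52 -0.083 0.036 -0.035 0.034 plane [-0.0056 -0.0113  0.0511]
```

Emit:
send_rows(steps="-1 0 0 -0.005 0 0 0;-1 0 0 -0.009 0 0 0;-1 0 0 -0.01 0 0 0;-1 0 0 -0.007 0 0 0;-1 0 0 -0.004 0 0 0")

```text
clock: 14.38
eef_pos: [0.5479, 0.065, 0.1357]
tool_rot: [0.628, 0.779, -0.001, -0.001]
ft_force: [-0.3, -0.6, -2.8]
grip_width: 0.0102
grasp_force: 58.8
```

Emit:
send_rows(steps="-1 0 0 -0.001 0 0 0;-1 0 0 -0.001 0 0 0;-1 0 0 0 0 0 0;-1 0 0 0 0 0 0;-1 0 0 0 0 0 0")

```text
clock: 14.8
eef_pos: [0.5496, 0.0651, 0.1364]
tool_rot: [0.628, 0.779, 0.0, 0.0]
ft_force: [-0.3, -0.5, -2.0]
grip_width: 0.01
grasp_force: 58.8
```

Emit:
send_rows(steps="-1 0 0 -0.001 0 0 0;-1 0 0 0 0 0 0;-1 0 0 -0.001 0 0 0;-1 0 0 0 0 0 0;-1 0 0 0 0 0 0")

```text
clock: 15.22
eef_pos: [0.5491, 0.0651, 0.1339]
tool_rot: [0.628, 0.779, -0.0, -0.0]
ft_force: [-0.0, 0.3, -2.1]
grip_width: 0.0101
grasp_force: 58.8
```

Emit:
send_rows(steps="-1 0 0 -0.001 0 0 0;-1 0 0 0 0 0 0;-1 0 0 0 0 0 0;-1 0 0 0 0 0 0;-1 0 0 0 0 0 0")

```text
clock: 15.63
eef_pos: [0.5492, 0.0651, 0.1329]
tool_rot: [0.628, 0.779, -0.0, 0.0]
ft_force: [-0.4, 0.3, -2.9]
grip_width: 0.0102
grasp_force: 58.8
```

Emit:
send_rows(steps="-1 0 0 -0.001 0 0 0;-1 0 0 0 0 0 0;-1 0 0 0 0 0 0;-1 0 0 0 0 0 0;-1 0 0 0 0 0 0")

```text
clock: 16.05
eef_pos: [0.5492, 0.0651, 0.1319]
tool_rot: [0.628, 0.779, -0.0, -0.0]
ft_force: [-0.5, -0.2, -2.3]
grip_width: 0.0099
grasp_force: 58.8
```

Emit:
send_rows(steps="-1 0 0 -0.001 0 0 0;-1 0 0 0 0 0 0;-1 0 0 0 0 0 0;-1 0 0 0 0 0 0;-1 0 0 0 0 0 0")

```text
clock: 16.47
eef_pos: [0.5493, 0.0652, 0.1313]
tool_rot: [0.628, 0.779, 0.0, 0.0]
ft_force: [-1.6, 0.1, 2.5]
grip_width: 0.0103
grasp_force: 59.3
```

Emit:
send_rows(steps="-1 0 0 -0.001 0 0 0;-1 0 0 0 0 0 0;-1 0 0 0 0 0 0;-1 0 0 0 0 0 0;-1 0 0 0 0 0 0")

```text
clock: 16.88
eef_pos: [0.5494, 0.0652, 0.1309]
tool_rot: [0.628, 0.779, 0.0, 0.0]
ft_force: [-3.4, 0.7, 5.4]
grip_width: 0.01
grasp_force: 59.9
```

Emit:
send_rows(steps="-1 -0.001 0 0.001 0 0 0;-1 -0.001 0 0 0 0 0;-1 0 0 0 0 0 0;-1 0 0 0 0 0 0;-1 0 0 0 0 0 0")

```text
clock: 17.3
eef_pos: [0.5482, 0.0652, 0.1313]
tool_rot: [0.628, 0.779, 0.001, 0.001]
ft_force: [2.2, -0.2, 1.6]
grip_width: 0.0099
grasp_force: 59.4
```

```bash
python3 cad.py g7; python3 lv.py; python3 - <<'E'
from h import *
d=np.load("s1.npz")
P=d["cw"].reshape(-1,3);f=d["w"]
o=get_obs();T=o["eef_pos"];Rm=R.from_quat(o["tool_rot"]).as_matrix()
# bands: dark pixels on bar top along centre line
q=(P-T)@Rm;m=(abs(q[:,1]-.001)<.004)&(q[:,2]<-.024)&(q[:,2]>-.034)&(q[:,0]<.0)&(q[:,0]>-.09)
x=q[m,0];g=f.reshape(-1,3)[m].astype(int).sum(1)
for lo in np.arange(-.06,0,.003):
    k=(x>=lo)&(x<lo+.003); 
    if k.sum(): print(round(lo,3),int(np.median(g[k])),k.sum(),end="; ")
E
```

```text
[0.54815031 0.06516393 0.1312582 ] [ 2.20878027 -0.22436262  1.6205959 ] [-0.05290055 -0.67459944  0.09991209] 0.009852415257658925 [-0.21240465  0.97718175]
cw n 3283 x [-0.0877 -0.0533  0.0324  0.033 ] y [-0.0042  0.0011  0.0066] z [-0.0417 -0.0297 -0.0276] slope dz/dx [-0.0188 -0.0302]
  rim 90 0.034 0.035 -0.007 0.009 plane [-3.2502 -0.0317  0.154 ]
ca n 87 x [-0.0366 -0.0333  0.0348  0.035 ] y [-0.0057 -0.0008  0.0055] z [-0.0522 -0.0303 -0.0246] slope dz/dx [ 0.0068 -0.0314]
  rim 28 -0.107 0.037 -0.009 0.032 plane [0.0119 0.05   0.0405]
cb n 84 x [-0.0263 -0.0221  0.0334  0.0338] y [-0.0056  0.0014  0.0061] z [-0.0489 -0.0284 -0.0242] slope dz/dx [ 0.0037 -0.0297]
  rim 20 -0.083 0.037 -0.034 0.02 plane [-0.0012 -0.0584  0.0499]
-0.057 422 4; -0.054 471 59; -0.051 475 68; -0.048 477 65; -0.045 478 63; -0.042 479 66; -0.039 416 68; -0.036 481 71; -0.033 485 67; -0.03 486 74; -0.027 487 68; -0.024 489 72; -0.021 486 71; -0.018 382 74; -0.015 493 68; -0.012 495 79; -0.009 496 79; -0.006 497 74; -0.003 499 83;
```

The bands put the bar's middle about 1 mm off the hook line, so I'll make a small correction and then release.

Emit:
send_rows(steps="-1 0 0 0.003 0 0 0;-1 0.001 0.001 0 0 0 0;-1 0 0 0 0 0 0;-1 0 0 -0.002 0 0 0;-1 0 0 -0.001 0 0 0")

```text
clock: 17.87
eef_pos: [0.5473, 0.0662, 0.1309]
tool_rot: [0.628, 0.779, -0.0, -0.001]
ft_force: [-3.8, 0.8, 6.5]
grip_width: 0.01
grasp_force: 60.0
```

Emit:
send_rows(steps="-1 0 0 0 0 0 0;-1 0 0 0 0 0 0;-1 0 0 0 0 0 0;-1 0 0 0 0 0 0;-1 0 0 0 0 0 0")

```text
clock: 18.28
eef_pos: [0.5478, 0.0662, 0.1311]
tool_rot: [0.628, 0.779, -0.0, -0.0]
ft_force: [-3.9, 0.0, 5.3]
grip_width: 0.0101
grasp_force: 59.7
```

Emit:
send_rows(steps="-1 -0.001 0 0 0 0 0;-1 0 0 0 0 0 0;-0.65 0 0 0 0 0 0;-0.6 0 0 0 0 0 0;-0.5 0 0 0 0 0 0")

```text
clock: 18.7
eef_pos: [0.5474, 0.066, 0.1304]
tool_rot: [0.628, 0.779, -0.0, 0.0]
ft_force: [0.0, -0.3, -1.1]
grip_width: 0.0215
grasp_force: 0.0
```

Emit:
send_rows(steps="-0.4 0 0 0 0 0 0;-0.3 0 0 0 0 0 0;-0.2 0 0 0 0 0 0;-0.2 0 0 0 0 0 0;-0.2 0 0 0 0 0 0")

```text
clock: 19.12
eef_pos: [0.5472, 0.0661, 0.1309]
tool_rot: [0.628, 0.779, 0.0, 0.0]
ft_force: [-0.3, -0.2, 0.6]
grip_width: 0.034
grasp_force: 0.0
```

```bash
python3 cad.py g8
```

```text
[0.54722401 0.06610894 0.13087448] [-0.32448946 -0.17151989  0.5604654 ] [0.02873738 0.00724688 0.00889406] 0.03396193426441007 [-0.21238286  0.97718653]
```

View pics/g8.png

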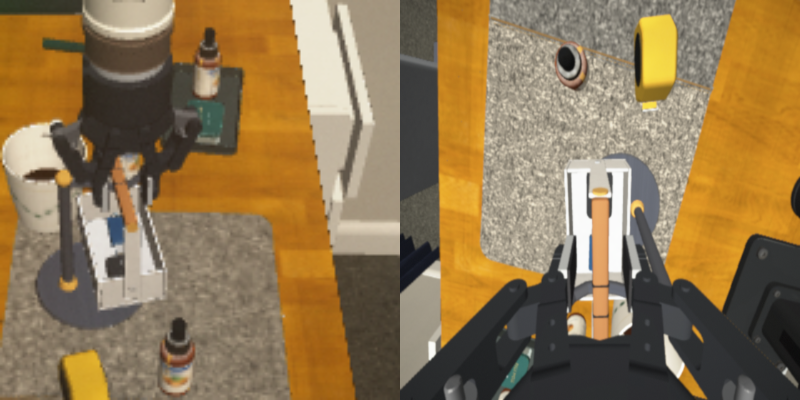

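Open fingers now stand clear of the bar. The caddy hangs on the hook, bar at (600,260) in the right half, with both items inside. I'll back straight up.

Emit:
send_rows(steps="-0.2 0 0 0.005 0 0 0;-0.2 0 0 0.01 0 0 0;-0.2 0 0 0.015 0 0 0;-0.2 0 0 0.02 0 0 0;-0.2 0 0 0.03 0 0 0")

```text
clock: 19.68
eef_pos: [0.5458, 0.0659, 0.2105]
tool_rot: [0.628, 0.779, -0.001, -0.001]
ft_force: [0.2, -0.2, 0.2]
grip_width: 0.034
grasp_force: 0.0
```

Emit:
send_rows(steps="-0.2 0 0 0.03 0 0 0;-0.2 -0.01 0 0.03 0 0 0;-0.2 -0.03 0 0.01 0 0 0;-0.2 -0.03 0 0 0 0 0;-0.2 -0.03 0 0 0 0 0")

```text
clock: 20.1
eef_pos: [0.4471, 0.0662, 0.2831]
tool_rot: [0.628, 0.779, 0.002, 0.001]
ft_force: [0.0, 0.1, -0.1]
grip_width: 0.0343
grasp_force: 0.0
```

Emit:
send_rows(steps="-0.2 0 0 0 0 0 0;-0.2 0 0 0 0 0 0;-0.2 0 0 0 0 0 0;-0.2 0 0 0 0 0 0;-0.2 0 0 0 0 0 0")

```text
clock: 20.52
eef_pos: [0.4482, 0.0661, 0.2809]
tool_rot: [0.628, 0.779, 0.0, 0.0]
ft_force: [0.3, -0.3, -0.2]
grip_width: 0.0342
grasp_force: 0.0
```

```bash
cat > fin.py <<'E'
from h import *
for n in("scene","side","wrist"):
    if n=="wrist": c,w=wristcam()
    else: c=camera(n);w=cloud(c)
    P=w.reshape(-1,3);h=cv2.cvtColor(c["frame"],cv2.COLOR_RGB2HSV).reshape(-1,3).astype(int)
    near=(abs(P[:,0]-.555)<.06)&(abs(P[:,1]-.04)<.08)
    b=P[near&(h[:,0]>5)&(h[:,0]<16)&(h[:,1]>100)&(P[:,2]>.14)&(P[:,2]<.18)]
    top=[]
    for lo in np.arange(-.02,.1,.02):
        s=b[(b[:,1]>=lo)&(b[:,1]<lo+.02)]
        if len(s)>4: top.append((round(lo+.01,2),s[:,0].mean().round(4),np.percentile(s[:,2],90).round(4),len(s)))
    print(n,len(b),b.mean(0).round(4),b[:,1].min().round(3),b[:,1].max().round(3));print("  ",top)
    bl=P[near&(h[:,0]>95)&(h[:,0]<125)&(h[:,1]>130)&(P[:,2]>.03)&(P[:,2]<.09)];print("   blue",len(bl),bl.mean(0).round(3) if len(bl) else "")
    r=P[near&(h[:,1]<50)&(h[:,2]>120)&(P[:,2]>.065)&(P[:,2]<.095)]
    for nm,k in(("-y",r[:,1]<.0),("+y",r[:,1]>.085)):
        if k.sum()>3: print("   rim",nm,np.percentile(r[k,2],[50,95]).round(4),k.sum())
E
python3 fin.py;python3 fin.py|head -2
```

```text
scene 235 [0.553  0.0434 0.1591] -0.02 0.1
   [(np.float64(-0.01), np.float64(0.5634), np.float64(0.1623), 30), (np.float64(0.01), np.float64(0.5597), np.float64(0.1625), 36), (np.float64(0.03), np.float64(0.5514), np.float64(0.1637), 42), (np.float64(0.05), np.float64(0.5572), np.float64(0.1612), 44), (np.float64(0.07), np.float64(0.5468), np.float64(0.1607), 42), (np.float64(0.09), np.float64(0.5423), np.float64(0.1594), 39)]
   blue 45 [0.554 0.005 0.047]
   rim -y [0.0794 0.093 ] 136
   rim +y [0.0747 0.0901] 128
side 191 [0.5526 0.0473 0.1609] -0.014 0.1
   [(np.float64(-0.01), np.float64(0.5649), np.float64(0.1643), 18), (np.float64(0.01), np.float64(0.5611), np.float64(0.1645), 30), (np.float64(0.03), np.float64(0.5547), np.float64(0.164), 32), (np.float64(0.05), np.float64(0.5536), np.float64(0.1634), 35), (np.float64(0.07), np.float64(0.5473), np.float64(0.1618), 36), (np.float64(0.09), np.float64(0.5428), np.float64(0.1612), 40)]
   blue 0 
   rim -y [0.0765 0.0902] 92
   rim +y [0.0757 0.0907] 139
wrist 1339 [0.5529 0.0432 0.1603] -0.019 0.098
   [(np.float64(-0.01), np.fl
[... 186 characters left out ...]
 np.float64(0.5514), np.float64(0.1616), 233), (np.float64(0.07), np.float64(0.5471), np.float64(0.1608), 253), (np.float64(0.09), np.float64(0.543), np.float64(0.1602), 238)]
   blue 210 [0.556 0.005 0.048]
   rim -y [0.0806 0.0936] 450
   rim +y [0.077  0.0884] 241
scene 232 [0.5528 0.0436 0.1592] -0.018 0.1
   [(np.float64(-0.01), np.float64(0.5632), np.float64(0.1639), 30), (np.float64(0.01), np.float64(0.5602), np.float64(0.1616), 35), (np.float64(0.03), np.float64(0.5522), np.float64(0.1632), 43), (np.float64(0.05), np.float64(0.5568), np.float64(0.1607), 41), (np.float64(0.07), np.float64(0.5468), np.float64(0.1608), 41), (np.float64(0.09), np.float64(0.5421), np.float64(0.1607), 42)]
```

The caddy hangs at the middle of its bar, tilted only about 2° and steady, with the arm clear of everything. The bottle was still upright in the tray in the last picture, so I'm handing the job in.

```bash
python3 -c "
from workcell import *
print(job_done())"
```

```text
the job is handed in; nothing more can be done
None
```

I handed the job in at about 21 s: the spray bottle stands upright in the parts tray beside the mint tin, and the caddy hangs on the hook by the middle of its bar, tilted only about 2°, with the receiver box and memory stick inside.

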